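Charge the mill jar with grinding balls

TASK

Get the glaze mill's jar ready: slide the open white mill jar along the table, without lifting or tipping it, until its foot is wholly on the round rubber pad. Then pick up the metal beaker and pour all six grinding balls from it into the jar, and stand the empty beaker upright on the plywood board again, with its whole foot on the board. Leave the other things where they are.

Things in the scene. Friction and masses are not known exactly. Their poses are not given: they have to be found in the camera images.
- jar: White ceramic mill jar, an open, squat, straight-walled round pot, 130 mm in diameter and 80 mm high, wall 7 mm (mouth 116 mm wide), inner floor 8 mm above its underside, about 0.75 kg. It is loose and slides on the table. Origin at the centre of its underside, z up.
- jar_mid (a point): Centre of the mill jar, half-way up (40 mm above its underside and below its rim).
- pad_center (a point): Centre of the round dark rubber pad, 170 mm in diameter, that lies flat on the table; it is flush (under 1 mm), so that things slide onto it freely. It is fixed.
- beaker: Tall plain metal beaker without a handle, 105 mm high, outer diameter 59 mm at the foot, widening evenly to 67 mm at the rim, wall 3 mm, inner floor 5 mm above its underside, about 0.16 kg and 0.27 kg with the balls. At the start it stands upright on the board, holding all the grinding balls. Origin at the centre of its underside, z towards its mouth.
- beaker_mid (a point): Centre of the beaker, half-way up (52.5 mm below the rim; outer diameter there 63 mm). z towards its mouth. The full beaker's centre of mass lies some 18 mm lower: gripped weakly (25 N) or higher, it can swing back between the fingers as it is tilted; 40 N at about this height holds it.
- beaker_rim (a point): Centre of the beaker's mouth, at the height of its rim.
- board_top (a point): Centre of the top face of the small square plywood board, 180 by 180 mm and 14 mm thick, fixed on the table; x and y run along its edges, z up.
- brush_grip (a point): A loose brush, 190 mm long, that lies across the table near the robot: a bystander. Point on its handle.
- glaze_a: A closed glaze jar, 62 mm in diameter and 85 mm high, at the far side of the table: a bystander. Origin at the centre of its underside.
- glaze_b: A closed glaze jar, 62 mm in diameter and 85 mm high, at the left: a bystander. Origin at the centre of its underside.
- dish: A small open terracotta dish, 110 mm wide and 35 mm high, at the far side of the table: a bystander, not the mill jar. Origin at the centre of its underside.
- vase: A clay vase, up to 90 mm in diameter and 145 mm high, at the right: a bystander. Origin at the centre of its underside.
- spatula_grip (a point): A loose spatula, 200 mm long, at the right: a bystander. Point on its handle.
- ball0_center (a point): Centre of ceramic grinding ball 1 of 6: a smooth ivory ball, 23 mm in diameter, 18 g, which rolls easily (they leave the beaker once it is tilted some 10 to 20 degrees past level). All six start inside the beaker, in two layers of three.
- ball1_center (a point): Centre of ceramic grinding ball 2 of 6: a smooth ivory ball, 23 mm in diameter, 18 g, which rolls easily (they leave the beaker once it is tilted some 10 to 20 degrees past level). All six start inside the beaker, in two layers of three.
- ball2_center (a point): Centre of ceramic grinding ball 3 of 6: a smooth ivory ball, 23 mm in diameter, 18 g, which rolls easily (they leave the beaker once it is tilted some 10 to 20 degrees past level). All six start inside the beaker, in two layers of three.
- ball3_center (a point): Centre of ceramic grinding ball 4 of 6: a smooth ivory ball, 23 mm in diameter, 18 g, which rolls easily (they leave the beaker once it is tilted some 10 to 20 degrees past level). All six start inside the beaker, in two layers of three.
- ball4_center (a point): Centre of ceramic grinding ball 5 of 6: a smooth ivory ball, 23 mm in diameter, 18 g, which rolls easily (they leave the beaker once it is tilted some 10 to 20 degrees past level). All six start inside the beaker, in two layers of three.
- ball5_center (a point): Centre of ceramic grinding ball 6 of 6: a smooth ivory ball, 23 mm in diameter, 18 g, which rolls easily (they leave the beaker once it is tilted some 10 to 20 degrees past level). All six start inside the beaker, in two layers of three.
Mind the look-alikes: they are no part of the job. Leave any blue or yellow look-alike of the jar alone.

How it is judged:
By the outcome, as a careful person would: the job done as asked, in the order asked, and still so for the second after the job is handed in, with the robot touching nothing.
It also fails if it takes over 72 s, if anything falls off the work surface, if the arm or the gripper's body presses on something with over 40 N, if the wrist force passes 120 N, or if a joint passes its speed limit or range.

ROBOT

A 6-joint arm with a two-finger parallel gripper is mounted at the origin on the work surface. World frame = base frame: x ahead of the robot, y to its left, z up, the work surface at z = 0. Lengths are in m, angles in rad, forces in N, time in s.
With the tool pointing down it reaches from about 0.35 to 0.775 m from the base axis. Payload 7.3 kg.
Tool frame: the origin (TCP) lies on the centre line of the jaws, within the pads' length; the fingertips stand 17 mm ahead of it and the grasp point (between the pads) lies 2 mm behind it (robot.tcp_to_tips is the distance from the TCP to the fingertips, in m); z points along the fingers, y is the line along which they close (so a half turn about z gives the same grasp; the last joint's range is limited). The gripper opens to 92 mm and grips with 3 to 60 N. Pads are 19 mm wide; open, the fingers measure 130 mm over their backs; the gripper's body (75 mm by 190 mm) begins 47 mm behind the grasp point.
Start: joints at [-1.487, 0.342, 1.524, -0, 1.275, -0.146], TCP at [0.12, -0.511, 0.244] pointing down, gripper open.
Joint ranges: [-2.53, 2.53], [-0.77, 2.02], [0.04, 2.7], [-1, 4.14], [0.28, 2.66], [-3.11, 3.11]. Speed limits (rad/s): [2.57, 2.57, 3.14, 3.14, 3.14, 3.14].

INTERFACE

Orientations are given as [roll, pitch, yaw] about the fixed x, y, z axes, in that order (R = Rz(yaw) Ry(pitch) Rx(roll)).
In Python, from cell import robot gives the robot as it stands. The module is installed in compiled form; this text tells all that it offers.
- The arm moves only by the tool carry_out, never from a script. Its argument "commands" is a list of rows, each a list of 3 entries, a list of its own where there are three numbers: the shift along the tool's x, y, z in m, then the turn about the tool's z in rad, then the opening, from 0 (shut) to 1 (fully open). In form: [[[dx, dy, dz], yaw, claw], ...]. A call has 1 to 20 rows; each row shifts and turns the commanded pose from where the row before left it, along the tool's axes as they then stand; what a row does not reach is not made up. A row lasts 1/8 s, in which the tool goes at most 62.5 mm and 10.7 degrees, less where a joint would pass 70% of its speed; a pose out of reach is approached as far as the arm can. A call is refused whole if a number of a shift passes 0.0625 or a number of a turn 0.188, either way. A call with a gripper value outside its range is refused whole. The fingers move at their own pace and stop on an object; "newtons" is the grip in N (left out, the last holds). Time passes only in rows, so rows that do not move let the fingers close. It gives the time, the measured TCP pose, the force, the opening and the grip force at its end, in the units of the state.
- robot.observe(): the state, without advancing time (a new reading comes with each control period).
- robot.read_camera(name): name is "side" or "top" or "wrist"; returns a dict with "pixels" (400x640x3 uint8, red, green, blue), "fx", "fy", "cx", "cy" (pixels), "k1" (the pictures are not rectified: a ray, as slopes to the right and down, at radius r is drawn at 1 + k1 r^2 times it, then the intrinsics apply), "view" (4x4, takes a point from world to camera coordinates); the wrist camera has in their place "T_tool_cam" (4x4, takes a point from camera to tool coordinates, whose origin is the TCP and whose axes are the flange's). Camera axes: x right, y up, looking along -z (the intrinsics and any distortion apply to the point x, -y, -z); pixel columns grow to the right and rows downward; lengths in m; the calibration is good to about 2 mm. A picture is of the moment at which its call begins: read the wrist's pose just before it. There is no depth.
- robot.hand_in(): hands the job in; it is judged then, once.
Trained networks look in a picture, given as the dict that the camera call returned (one of the last four; its "shot" number tells which), for a name from the list of things; names that differ only in an ending like _2 or _b are one class to them, and where a whole thing is asked for, a point or a joint stands for the part that bears it (a point fixed in the world has none). Each returns a list of dicts, best first, with "p" (0 to 1); they miss things now and then, are a little off and sometimes report something else, mostly with a low value. They report only what shows in the picture. A call takes as long as a camera call. They do not tell look-alikes from the thing itself.
- robot.find_in(picture, name): "at" ([column, row] in pixels, amid what is visible of it).
- robot.tip_of(picture, name): "at" ([column, row] in pixels: a listed point, or the origin of a listed thing).
The state is a dict: "time": time; "qpos": joint angles; "qvel": joint speeds; "joint_efforts": joint torques, N m; "tool_pos": TCP position; "tool_rot": TCP orientation; "contact_force": force on the tool from outside, world axes, zero at the start; "torque": the same for the moment, N m; "opening": finger opening in m; "grip_force": force on a finger pad.
Only numpy, scipy, OpenCV 4.12 (cv2) and the standard library are available. Lean on these libraries where they do the work, as an engineer would, in place of code of your own. Each camera call takes 0.05 s, during which the arm holds its last target. There are 200 camera calls.

## Working session

There is one attempt and no reset: what is moved stays moved. The work goes in short steps, Python scripts to look and compute and a tool call to move; the robot and the scene stay as the last step left them, time stands still between calls to the robot, and variables do not carry over. Pictures are saved under pics/ and viewed, at most 10 in all, crops included, and the job is handed in when it is done.

Besides the shell and the picture viewer there is one more tool, called after "Call:" in YAML: its name, and indented under it one key for each argument. carry_out: Moves the arm, as the interface text tells. Its arguments: {"type":"object","properties":{"commands":{"type":"array"},"newtons":{"type":"number"}},"required":["commands"]}

```bash
mkdir -p pics; cat > h.py <<'E'
import numpy as np, cv2
from cell import robot
from scipy.spatial.transform import Rotation as R
def ray(c,px):
    d=np.array([[[px[0],px[1]]]],float)
    # drawn = s*(1+k1 r^2)
    u=(px[0]-c["cx"])/c["fx"]; v=(px[1]-c["cy"])/c["fy"]
    a,b=u,v
    for _ in range(30):
        s=1+c["k1"]*(a*a+b*b); a,b=u/s,v/s
    d=np.array([a,-b,-1.0])
    if "view" in c: M=np.linalg.inv(np.array(c["view"]))
    else:
        o=c["obs"]; W=np.eye(4); W[:3,:3]=R.from_euler("xyz",o["tool_rot"]).as_matrix(); W[:3,3]=o["tool_pos"]
        M=W@np.array(c["T_tool_cam"])
    return M[:3,3],M[:3,:3]@d
def onz(c,px,z):
    o,d=ray(c,px); return o+d*(z-o[2])/d[2]
def proj(c,P):
    p=np.array(c["view"])@np.append(P,1); a,b=p[0]/-p[2],-p[1]/-p[2]
    s=1+c["k1"]*(a*a+b*b); return np.array([c["cx"]+c["fx"]*a*s,c["cy"]+c["fy"]*b*s])
def cam(n):
    o=robot.observe(); c=robot.read_camera(n); c["obs"]=o; return c
def save(c,name): cv2.imwrite("pics/"+name,c["pixels"][:,:,::-1])
E
cat > a.py <<'E'
from h import *
print(robot.observe())
t=cam("top"); s=cam("side"); save(t,"top0.png"); save(s,"side0.png")
print({k:v for k,v in t.items() if k not in("pixels","obs")}); print({k:v for k,v in s.items() if k not in("pixels","obs")})
Z=dict(jar=0,jar_mid=.04,pad_center=0,beaker=.014,beaker_mid=.0665,beaker_rim=.119,board_top=.014,brush_grip=.01,glaze_a=0,dish=0,vase=0,spatula_grip=.01)
for n,z in Z.items():
    for lab,c in(("t",t),("s",s)):
        for r in robot.tip_of(c,n)[:3]:
            print(n,lab,round(r["p"],2),np.round(r["at"]),np.round(onz(c,r["at"],z),3))
E
python3 a.py
```

```text
{'time': 0.0, 'qpos': array([-1.48699387e+00,  3.42736166e-01,  1.52503292e+00, -5.00523747e-05,
        1.27539588e+00, -1.46011245e-01]), 'qvel': array([ 0.00045885,  0.00074837, -0.00073841, -0.00057595,  0.0002384 ,
        0.00101287]), 'joint_efforts': array([ 6.48721107e-04, -4.31244063e+01, -2.44215757e+01,  7.18913111e-02,
        5.58936386e-02, -1.33045824e-04]), 'tool_pos': array([ 0.11956173, -0.51080417,  0.24303242]), 'tool_rot': array([-3.14003011e+00, -1.81408358e-04,  2.29828165e-01]), 'contact_force': array([-0.61334939, -0.18114192, -0.11973405]), 'torque': array([ 0.02018069, -0.04153704, -0.02257625]), 'grip_force': 0.0, 'opening': 0.09171112023712645}
{'fx': 505.94961117267184, 'fy': 505.94961117267184, 'cx': 326.10912124344105, 'cy': 201.7675399093837, 'k1': 0.03211411233311909, 'view': array([[ 0.01118728, -0.9996608 ,  0.02351878, -0.04380516],
       [ 0.9858943 ,  0.01495513,  0.16669968, -0.53286905],
       [-0.16699486,  0.02132212,  0.98572719, -1.39313685],
       [ 0.        ,  0.        ,  0.        ,  1.        ]]), 'shot': 1}
{'fx': 430.8860393015
[... 1853 characters left out ...]
 [ 0.38  -0.006  0.01 ]
glaze_a t 0.72 [345. 123.] [ 0.783 -0.093  0.   ]
glaze_a t 0.64 [153. 231.] [0.448 0.457 0.   ]
glaze_a s 0.82 [234. 358.] [0.444 0.46  0.   ]
glaze_a s 0.81 [272. 188.] [ 0.792 -0.106  0.   ]
dish t 0.77 [270. 125.] [0.773 0.133 0.   ]
dish t 0.37 [310. 206.] [0.529 0.008 0.   ]
dish t 0.19 [234. 219.] [0.487 0.229 0.   ]
dish s 0.86 [221. 228.] [0.78  0.148 0.   ]
vase t 0.44 [223. 221.] [0.481 0.261 0.   ]
vase s 0.61 [372. 164.] [ 0.587 -0.445  0.   ]
spatula_grip t 0.6 [484. 261.] [ 0.373 -0.492  0.01 ]
spatula_grip t 0.51 [467. 186.] [ 0.594 -0.452  0.01 ]
spatula_grip t 0.45 [268. 124.] [0.771 0.139 0.01 ]
spatula_grip s 0.73 [432. 172.] [ 0.371 -0.494  0.01 ]
```

View pics/top0.png

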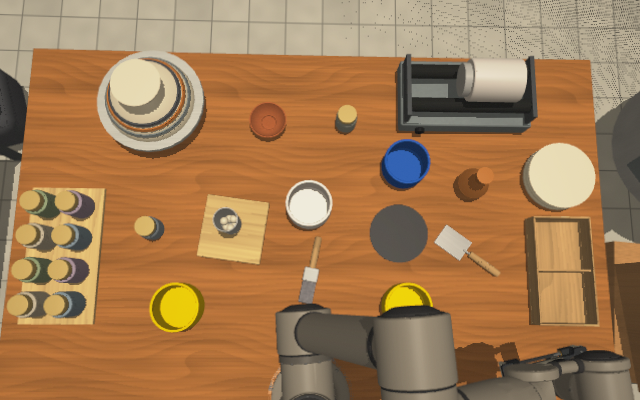

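View pics/side0.png

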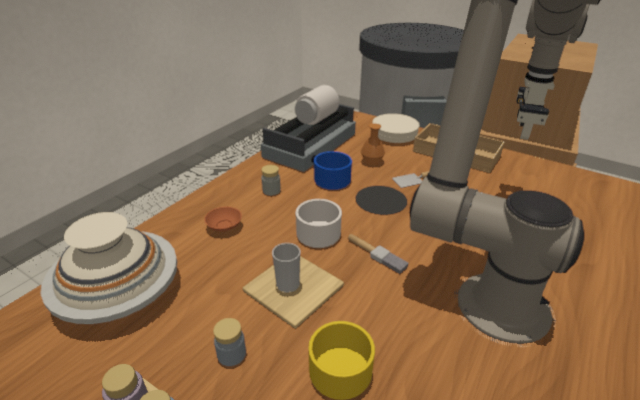

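Look-alikes of the jar in the top picture are white (309,204), blue (405,164), yellow (175,307) and yellow (407,305). The white one fits "open white mill jar", and I'll confirm it in a crop. The interface turns the tool only about its own z, so I'll also check how the arm behaves at the edge of its reach, high up and clear of everything.

```bash
python3 - <<'E'
import cv2
a=cv2.imread("pics/top0.png")[150:275,190:450]; cv2.imwrite("pics/crop.png",cv2.resize(a,None,fx=3,fy=3,interpolation=cv2.INTER_CUBIC))
E
```

```text
(no output)
```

View pics/crop.png

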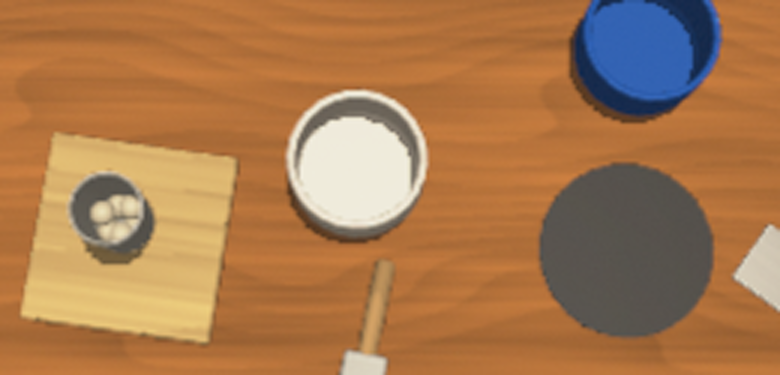

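Call:
carry_out:
  commands:
    - [[0, 0, -0.06], 0, 0.3]
    - [[0, 0, -0.06], 0, 0.3]
    - [[0, 0, -0.06], 0, 0.3]
    - [[0, 0, -0.06], 0, 0.3]
    - [[0, 0, -0.06], 0, 0.3]
    - [[0, 0, -0.06], 0, 0.3]
    - [[0, 0, -0.06], 0, 0.3]
    - [[0, 0, -0.06], 0, 0.3]

```text
time: 2.3
tool_pos: [0.1048, -0.4531, 0.6716]
tool_rot: [-3.097, -0.017, 0.229]
contact_force: [-10.7, 67.0, 11.1]
opening: 0.0278
grip_force: 0.0
```

The crop shows the white jar (crop centre 357,165), the only white one. The beaker (107,210) holds the balls, the pad (627,250) is empty and the brush handle ends near (385,262). At the edge of reach the tool did start to lean a little.

Call:
carry_out:
  commands:
    - [[0, 0, -0.02], 0, 0.3]
    - [[0, 0, -0.02], 0, 0.3]
    - [[0, 0, -0.02], 0, 0.3]
    - [[0, 0, -0.02], 0, 0.3]

```text
time: 2.8
tool_pos: [0.0996, -0.433, 0.6924]
tool_rot: [3.14, -0.012, 0.229]
contact_force: [0.6, 0.4, 0.9]
opening: 0.0276
grip_force: 0.0
```

```bash
python3 - <<'E'
from h import *
print(robot.observe())
E
```

```text
{'time': 2.8, 'qpos': array([-1.52583351,  0.44788942,  0.03653924,  0.0261306 ,  2.65723984,
       -0.16096253]), 'qvel': array([-0.02578228, -0.09168181,  0.00247086,  0.01701208, -0.00214867,
       -0.00885424]), 'joint_efforts': array([ 1.39344460e-01, -3.88577986e+01, -1.52313924e+01,  3.75158724e-02,
        5.73721610e-02,  1.24149100e-02]), 'tool_pos': array([ 0.09962786, -0.43304204,  0.69237979]), 'tool_rot': array([ 3.1395784 , -0.01200032,  0.22906222]), 'contact_force': array([0.64583773, 0.37914064, 0.87319496]), 'torque': array([ 0.00509097, -0.03053303,  0.04428438]), 'grip_force': 0.0, 'opening': 0.02755793682913702}
```

Call:
carry_out:
  commands:
    - [[0.02, -0.013, 0.03], 0, 0.3]
    - [[0.04, -0.026, 0.04], 0, 0.3]
    - [[0.04, -0.026, 0.04], 0, 0.3]
    - [[0.04, -0.026, 0.04], 0, 0.3]
    - [[0.04, -0.026, 0.04], 0, 0.3]
    - [[0.04, -0.026, 0.04], 0, 0.3]
    - [[0.04, -0.026, 0.04], 0, 0.3]
    - [[0.04, -0.026, 0.04], 0, 0.3]
    - [[0.04, -0.026, 0.04], 0, 0.3]
    - [[0.04, -0.026, 0.04], 0, 0.3]
    - [[0.04, -0.026, 0.02], 0, 0.3]
    - [[0.04, -0.026, 0], 0, 0.3]
    - [[0.04, -0.026, 0], 0, 0.3]
    - [[0.02, -0.013, 0], 0, 0.3]

```text
time: 4.55
tool_pos: [0.5238, -0.0007, 0.3116]
tool_rot: [3.141, -0.013, 0.231]
contact_force: [0.6, -0.8, -0.4]
opening: 0.0275
grip_force: 0.0
```

```bash
python3 - <<'E'
from h import *
o=robot.observe(); print(o["qpos"],o["tool_pos"],o["tool_rot"])
E
```

```text
[-0.15010628  0.2884822   1.41277024  0.00424879  1.42824754  1.18941055] [ 0.52376903 -0.00066736  0.3116402 ] [ 3.1410022  -0.01279069  0.23070509]
```

Call:
carry_out:
  commands:
    - [[0.009, -0.011, 0], -0.175, 0.3]
    - [[0, 0, 0], -0.175, 0.3]
    - [[0, 0, 0], -0.175, 0.3]
    - [[0, 0, 0.02], -0.175, 0.3]
    - [[0, 0, 0.04], -0.175, 0.3]
    - [[0, 0, 0.04], -0.175, 0.3]
    - [[0, 0, 0.04], 0, 0.3]
    - [[0, 0, 0.04], 0, 0.3]
    - [[0, 0, 0.02], 0, 0.3]
    - [[0, 0, 0], 0, 0.3]

```text
time: 5.8
tool_pos: [0.5305, 0.0107, 0.1107]
tool_rot: [3.133, -0.005, 1.279]
contact_force: [0.2, -0.1, 0.5]
opening: 0.0277
grip_force: 0.0
```

```bash
python3 - <<'E'
from h import *
o=robot.observe(); print(o["qpos"],o["tool_pos"],o["tool_rot"])
t=cam("top"); P=t["pixels"].astype(int); r,g,b=P[...,0],P[...,1],P[...,2]
m=((abs(r-g)<25)&(abs(g-b)<25)&(r<110)); m[:180]=0;m[290:]=0;m[:,:360]=0;m[:,440:]=0
n,l,st,ce=cv2.connectedComponentsWithStats(m.astype(np.uint8)); i=1+np.argmax(st[1:,4]); print(st[i],ce[i],onz(t,ce[i],0))
for k in("brush_grip","spatula_grip"): print(robot.tip_of(t,k)[:1])
save(t,"top1.png")
E
```

```text
[-0.12640986  0.49229812  1.69429148  0.00444887  0.94612956  0.16307414] [0.53052471 0.0106867  0.11070305] [ 3.13343109 -0.00502335  1.27874702]
[ 370  205   57   57 2578] [398.20131885 233.16446858] [ 0.45156824 -0.24868226  0.        ]
[]
[{'at': [482.7, 263.1], 'p': 0.97}]
```

Call:
carry_out:
  commands:
    - [[0, 0, 0.03], 0, 0.3]
    - [[0, 0, 0.028], 0, 0.3]
    - [[-0.015, 0, 0], 0, 0.3]
    - [[-0.01, 0, 0], 0, 0.3]
    - [[-0.01, 0, 0], 0, 0.3]
    - [[-0.015, 0, 0], 0, 0.3]
    - [[-0.02, 0, 0], 0, 0.3]
    - [[-0.02, 0, 0], 0, 0.3]
    - [[-0.02, 0, 0], 0, 0.3]
    - [[-0.02, 0, 0], 0, 0.3]
    - [[-0.02, 0, 0], 0, 0.3]
    - [[-0.02, 0, 0], 0, 0.3]
    - [[-0.02, 0, 0], 0, 0.3]
    - [[-0.02, 0, 0], 0, 0.3]
    - [[-0.02, 0, 0], 0, 0.3]
    - [[-0.02, 0, 0], 0, 0.3]
    - [[-0.015, 0, 0], 0, 0.3]
    - [[-0.01, 0, 0], 0, 0.3]
    - [[-0.005, 0, 0], 0, 0.3]
    - [[0, 0, 0], 0, 0.3]

```text
time: 8.45
tool_pos: [0.4515, -0.2579, 0.0524]
tool_rot: [3.13, -0.005, 1.279]
contact_force: [-0.1, 1.1, 0.6]
opening: 0.0276
grip_force: 0.6
```

```bash
cat > j.py <<'E'
from h import *
o=robot.observe(); print(o["tool_pos"],o["contact_force"])
for n in("top","side"):
    t=cam(n); save(t,n+"_%d.png"%(100*o["time"]))
    for q,z in(("jar",0),("jar_mid",.04),("beaker",.014),("beaker_rim",.119)):
        for r in robot.tip_of(t,q)[:4]: print(n,q,round(r["p"],2),np.round(r["at"]),np.round(onz(t,r["at"],z),3))
E
python3 j.py
```

```text
[ 0.45145859 -0.2578986   0.05241966] [-0.13559221  1.10192176  0.59937875]
top jar 0.96 [399. 169.] [ 0.643 -0.254  0.   ]
top jar 0.76 [389. 229.] [ 0.464 -0.221  0.   ]
top jar 0.74 [182. 306.] [0.238 0.364 0.   ]
top jar_mid 0.89 [389. 226.] [ 0.468 -0.217  0.04 ]
top jar_mid 0.76 [182. 305.] [0.243 0.353 0.04 ]
top jar_mid 0.66 [405. 162.] [ 0.654 -0.265  0.04 ]
top beaker 0.72 [232. 225.] [0.467 0.232 0.014]
top beaker 0.25 [389. 228.] [ 0.465 -0.219  0.014]
top beaker_rim 0.58 [228. 220.] [0.468 0.227 0.119]
top beaker_rim 0.47 [235. 227.] [0.449 0.207 0.119]
side jar 0.78 [340. 374.] [0.236 0.37  0.   ]
side jar 0.74 [333. 179.] [ 0.651 -0.274  0.   ]
side jar 0.7 [373. 204.] [ 0.462 -0.215  0.   ]
side jar_mid 0.82 [332. 167.] [ 0.66  -0.281  0.04 ]
side jar_mid 0.72 [340. 359.] [0.241 0.363 0.04 ]
side jar_mid 0.71 [376. 194.] [ 0.457 -0.217  0.04 ]
side beaker 0.97 [288. 283.] [0.471 0.23  0.014]
side beaker_rim 0.76 [286. 251.] [0.471 0.232 0.119]
```

Call:
carry_out:
  commands:
    - [[-0.008, 0, 0], 0, 0.3]
    - [[-0.01, 0, 0], 0, 0.3]
    - [[-0.008, 0, 0], 0, 0.3]
    - [[-0.005, 0, 0], 0, 0.3]
    - [[-0.003, 0, 0], 0, 0.3]
    - [[0, 0, 0], 0, 0.3]
    - [[0.02, 0, 0], 0, 0.3]
    - [[0.018, 0, 0], 0, 0.3]
    - [[0, 0, -0.03], 0, 0.3]
    - [[0, 0, -0.05], 0, 0.3]
    - [[0, 0, -0.05], 0, 0.3]
    - [[0, 0, -0.05], 0, 0.3]
    - [[0.05, 0, -0.05], 0, 0.3]
    - [[0.05, 0, -0.05], 0, 0.3]
    - [[0.05, 0, -0.02], 0, 0.3]
    - [[0.05, 0, 0], 0, 0.3]

```text
time: 10.95
tool_pos: [0.5041, -0.0712, 0.3438]
tool_rot: [3.126, -0.005, 1.28]
contact_force: [0.7, 0.0, 0.3]
opening: 0.0278
grip_force: 0.0
```

```bash
python3 j.py | grep -v beaker; python3 - <<'E'
import sys
from h import *
c=cam("top"); P=c["pixels"][150:300,300:480]; cv2.imwrite("pics/jar2.png",cv2.resize(P[:,:,::-1],None,fx=3.5,fy=3.5))
E
```

```text
[ 0.50406564 -0.0712218   0.34383574] [0.73692695 0.02574795 0.25023979]
top jar 0.86 [401. 230.] [ 0.46  -0.258  0.   ]
top jar 0.84 [182. 307.] [0.236 0.363 0.   ]
top jar 0.79 [404. 305.] [ 0.247 -0.262  0.   ]
top jar 0.62 [401. 168.] [ 0.648 -0.26   0.   ]
top jar_mid 0.98 [406. 308.] [ 0.241 -0.261  0.04 ]
top jar_mid 0.77 [407. 166.] [ 0.643 -0.271  0.04 ]
top jar_mid 0.74 [405. 231.] [ 0.454 -0.262  0.04 ]
top jar_mid 0.56 [179. 308.] [0.234 0.36  0.04 ]
side jar 0.84 [330. 178.] [ 0.663 -0.275  0.   ]
side jar 0.82 [442. 215.] [ 0.255 -0.279  0.   ]
side jar 0.71 [382. 200.] [ 0.449 -0.251  0.   ]
side jar 0.69 [339. 371.] [0.241 0.365 0.   ]
side jar_mid 0.74 [431. 174.] [ 0.355 -0.431  0.04 ]
side jar_mid 0.73 [445. 210.] [ 0.24  -0.251  0.04 ]
side jar_mid 0.73 [334. 168.] [ 0.65  -0.278  0.04 ]
side jar_mid 0.68 [383. 187.] [ 0.455 -0.267  0.04 ]
```

View pics/jar2.png

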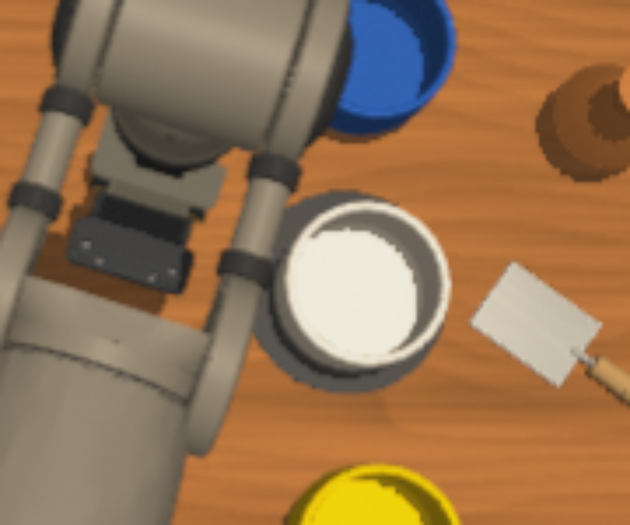

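```bash
python3 - <<'E'
from h import *
from scipy.optimize import least_squares
c=cam("top"); P=c["pixels"].astype(int)
m=((P.min(2)>185)&(P.max(2)-P.min(2)<45)).astype(np.uint8); m[:195]=0;m[275:]=0;m[:,368:375]=0;m[:,:365]=0;m[:,432:]=0
ct,_=cv2.findContours(m,cv2.RETR_EXTERNAL,cv2.CHAIN_APPROX_NONE); k=max(ct,key=lambda a:cv2.boundingRect(a)[2])[:,0]
X=np.array([onz(c,p,.08)[:2] for p in k]); f=least_squares(lambda q:np.hypot(*(X-q[:2]).T)-.065,[.45,-.25],loss="soft_l1",f_scale=.002)
print(cv2.boundingRect(k),f.x,np.abs(f.fun).mean()); o=robot.observe(); print(o["qpos"],o["tool_rot"])
E
```

```text
(382, 208, 47, 46) [ 0.45145541 -0.25369845] 0.003063947699955708
[-0.30118939  0.24653759  1.38924847  0.00559729  1.49461264 -0.0080593 ] [ 3.13035507 -0.00549509  1.27730234]
```

Jar (0.4515, -0.254) against pad (0.4516, -0.249): it is on the pad with about 15 mm to spare. The picture shows the white jar (crop 367,285) ringed by the pad.

A side grasp needs a horizontal tool. The earlier lean at the reach limit persisted, so pushing outward past reach should tilt the tool bit by bit. I'll swing to a clear azimuth and try it.

Call:
carry_out:
  commands:
    - [[0.02, -0.02, -0.004], 0, 0.5]
    - [[0.035, -0.0335, -0.006], 0, 1]
    - [[0.035, -0.0335, -0.006], 0, 1]
    - [[0.035, -0.0335, -0.006], 0, 1]
    - [[0.035, -0.0335, -0.006], 0, 1]
    - [[0.035, -0.0335, -0.006], 0, 1]
    - [[0.035, -0.0335, -0.006], 0, 1]
    - [[0.035, -0.0335, -0.006], 0, 1]
    - [[0.035, -0.0335, -0.006], 0, 1]
    - [[0.035, -0.0335, -0.006], 0, 1]
    - [[0.035, -0.0335, -0.006], 0, 1]
    - [[0.035, -0.0335, -0.006], 0, 1]
    - [[0.035, -0.0335, -0.006], 0, 1]
    - [[0.035, -0.0335, 0], 0, 1]
    - [[0.035, -0.0335, 0], 0, 1]
    - [[0.03, -0.015, 0], 0, 1]
    - [[0.03, 0, 0], 0, 1]
    - [[0.03, 0, 0], 0, 1]
    - [[0.03, 0, 0], 0, 1]
    - [[0.02, 0, 0], 0, 1]

```text
time: 14.05
tool_pos: [0.2078, 0.6944, 0.4147]
tool_rot: [3.13, -0.005, 1.278]
contact_force: [0.3, 0.8, 0.8]
opening: 0.092
grip_force: 0.0
```

```bash
cat > o.py <<'E'
from h import *
o=robot.observe(); print(o["time"],np.round(o["qpos"],3),np.round(o["tool_pos"],3),np.round(R.from_euler("xyz",o["tool_rot"]).as_matrix(),3).tolist())
E
python3 o.py
```

```text
14.05 [ 1.179  0.802  0.27  -0.012  2.064  1.466] [0.208 0.694 0.415] [[0.289, 0.957, 0.012], [0.957, -0.289, 0.001], [0.005, 0.011, -1.0]]
```

Call:
carry_out:
  commands:
    - [[0.01, 0, 0], 0, 1]
    - [[0.01, 0, 0], 0, 1]
    - [[0.01, 0, 0], 0, 1]
    - [[0.01, 0, 0], 0, 1]
    - [[0.02, 0, 0], 0, 1]
    - [[0.03, 0, 0], 0, 1]
    - [[0.04, 0, 0], 0, 1]
    - [[0.05, 0, 0], 0, 1]
    - [[0.06, 0, 0], 0, 1]
    - [[0.06, 0, 0], 0, 1]

```text
time: 15.3
tool_pos: [0.2417, 0.8063, 0.3306]
tool_rot: [3.13, -0.167, 1.281]
contact_force: [-0.1, 0.0, -0.3]
opening: 0.0917
grip_force: 0.0
```

```bash
python3 o.py
```

```text
15.3 [1.187 1.028 0.037 0.004 1.91  1.48 ] [0.242 0.806 0.331] [[0.282, 0.958, 0.059], [0.945, -0.288, 0.155], [0.166, 0.012, -0.986]]
```

Call:
carry_out:
  commands:
    - [[0.06, 0, -0.012], 0, 1]
    - [[0.06, 0, -0.012], 0, 1]
    - [[0.06, 0, -0.012], 0, 1]
    - [[0.06, 0, -0.012], 0, 1]
    - [[0.06, 0, -0.012], 0, 1]
    - [[0.06, 0, -0.012], 0, 1]
    - [[0.06, 0, -0.012], 0, 1]
    - [[0.06, 0, -0.012], 0, 1]
    - [[0.06, 0, -0.012], 0, 1]
    - [[0.06, 0, -0.012], 0, 1]
    - [[0.06, 0, -0.012], 0, 1]
    - [[0.06, 0, -0.012], 0, 1]
    - [[0.06, 0, -0.012], 0, 1]
    - [[0.06, 0, -0.012], 0, 1]
    - [[0.06, 0, -0.012], 0, 1]
    - [[0.06, 0, -0.012], 0, 1]

```text
time: 17.3
tool_pos: [0.2653, 0.8943, 0.5406]
tool_rot: [3.125, -0.803, 1.291]
contact_force: [0.8, -1.4, 0.1]
opening: 0.0917
grip_force: 0.0
```

```bash
python3 o.py
```

```text
17.3 [1.18  0.865 0.037 0.063 1.438 1.485] [0.265 0.894 0.541] [[0.192, 0.958, 0.215], [0.668, -0.288, 0.686], [0.719, 0.012, -0.695]]
```

Call:
carry_out:
  commands:
    - [[0.06, 0, -0.012], 0, 1]
    - [[0.06, 0, -0.012], 0, 1]
    - [[0.06, 0, -0.012], 0, 1]
    - [[0.06, 0, -0.012], 0, 1]
    - [[0.06, 0, -0.012], 0, 1]
    - [[0.06, 0, -0.012], 0, 1]
    - [[0.06, 0, -0.012], 0, 1]
    - [[0.06, 0, -0.012], 0, 1]
    - [[0.06, 0, -0.012], 0, 1]
    - [[0.06, 0, -0.012], 0, 1]
    - [[0.06, 0, -0.012], 0, 1]
    - [[0.06, 0, -0.012], 0, 1]
    - [[0.06, 0, -0.012], 0, 1]
    - [[0.06, 0, -0.012], 0, 1]
    - [[0.06, 0, -0.012], 0, 1]
    - [[0.06, 0, -0.012], 0, 1]

```text
time: 19.3
tool_pos: [0.2053, 0.7115, 0.9346]
tool_rot: [3.08, -1.377, 1.339]
contact_force: [0.7, -0.6, 0.6]
opening: 0.0922
grip_force: 0.0
```

```bash
python3 o.py; cat > k.py <<'E'
from h import *
from scipy.optimize import least_squares
D=[([-1.48699,.342736,1.525033,0,1.275396,-.146],[.11956,-.5108,.24303]),([-1.52583,.44789,.036539,.02613,2.65724,-.161],[.09963,-.43304,.69238]),
([-.150106,.288482,1.41277,.00425,1.428248,1.1894],[.523769,-.000667,.31164]),([-.12641,.492298,1.694291,.004449,.94613,.16307],[.530525,.010687,.110703]),
([-.301189,.246538,1.389248,.0056,1.494613,-.00806],[.50407,-.07122,.34384]),([1.187,1.028,.037,.004,1.91,1.48],[.242,.806,.331]),([1.18,.865,.037,.063,1.438,1.485],[.265,.894,.541])]
def rz(a):return R.from_euler("z",a).as_matrix()
def ry(a):return R.from_euler("y",a).as_matrix()
def fk(q,p):
    h,a,b,l,e,d,bx=p
    M=rz(q[0]); t=M@np.array([e,d,h]); M=M@ry(q[1]); t=t+M@[0,0,a]; M=M@ry(q[2]); t=t+M@[bx,0,b]; M=M@rz(q[3])@ry(q[4]); t=t+M@[0,0,l]
    return t,M@rz(q[5])
def fit():
    f=least_squares(lambda p:np.concatenate([fk(q,p)[0]-t for q,t in D]),[.35,.4,.4,.2,0,.0775,0],x_scale=.1); return f
if __name__=="__main__":
    f=fit(); print(np.round(f.x,4),np.abs(f.fun).max())
    o=robot.observe(); t,M=fk(o["qpos"],f.x); print(t-o["tool_pos"]); print(np.round(M,3))
E
python3 k.py
```

```text
19.3 [1.126 0.449 0.037 0.153 1.283 1.486] [0.205 0.711 0.935] [[0.044, 0.958, 0.285], [0.188, -0.288, 0.939], [0.981, 0.012, -0.193]]
[ 2.216e-01  5.070e-01  3.796e-01  3.003e-01 -3.000e-04  7.690e-02
  4.630e-02] 0.0027989887110498463
[-0.00077708 -0.00066291 -0.00029981]
[[-0.958  0.044  0.285]
 [ 0.288  0.188  0.939]
 [-0.012  0.981 -0.193]]
```

Call:
carry_out:
  commands:
    - [[0.06, 0, -0.012], 0, 1]
    - [[0.06, 0, -0.012], 0, 1]
    - [[0.06, 0, -0.012], 0, 1]
    - [[0.06, 0, -0.012], 0, 1]
    - [[0.06, 0, -0.012], 0, 1]

```text
time: 19.92
tool_pos: [0.1713, 0.6032, 1.0429]
tool_rot: [2.678, -1.544, 1.742]
contact_force: [-0.0, -0.5, 0.9]
opening: 0.0916
grip_force: 0.0
```

```bash
python3 o.py; cat > ik.py <<'E'
from k import *
p=fit().x
lo=np.array([-2.53,-.77,.04,-1,.28,-3.11]); hi=np.array([2.53,2.02,2.7,4.14,2.66,3.11])
def FK(q):
    t,M=fk(q,p); return t,M@rz(np.pi/2)
def ik(T,RT,q0):
    def res(q):
        t,M=FK(q); return np.r_[(t-T)*3,R.from_matrix(M@RT.T).as_rotvec()]
    f=least_squares(res,np.clip(q0,lo+1e-3,hi-1e-3),bounds=(lo,hi)); return f.x,np.abs(f.fun).max()
def path(q,wps,n=12,verbose=True):
    # wps: list of (T, turn) relative
    return q
def wrist(q):
    M=rz(q[0]); e=M@np.array([p[4],p[5],p[0]]); A=M@ry(q[1]); E=e+A@[0,0,p[1]]; B=A@ry(q[2]); W=E+B@[p[6],0,p[2]]; return E,W
E
cat > plan.py <<'E'
from ik import *
o=robot.observe(); q=o["qpos"]; R0=R.from_euler("xyz",o["tool_rot"]).as_matrix(); T=o["tool_pos"]; u=R0[:,2]
B=np.array([.469,.232,.0665])
def go(T1,turn,lab,q,T0,t0,n=15):
    for s in np.linspace(0,1,n+1)[1:]:
        TT=T0+(T1-T0)*s; q,e=ik(TT,R0@rz(t0+(turn-t0)*s),q)
        if e>3e-3: print("  unreach",lab,s,e,np.round(TT,3),np.round(q,2)); break
    E,W=wrist(q); print(lab,np.round(q,2),"elbow",np.round(E,2),"wrist",np.round(W,2)); return q,T1,turn
for sgn in(1,-1):
    print("turn",sgn); s=(q,T,0)
    h=u*np.array([1,1,0])
    s=go(np.array([.40,.30,.6]),0,"hi",*s); s=go(B+[0,0,.2]-.12*h,0,"pre0",*s); s=go(B-.12*h,0,"pre",*s); s=go(B,0,"grasp",*s); s=go(B+[0,0,.2],0,"lift",*s)
    y=R0[:,1]; J=np.array([.4515,-.254,0]); 
    pp=J+sgn*y*.08*np.array([1,1,0])+[0,0,.2]; s=go(pp,0,"over",*s); s=go(pp,sgn*1.9,"pour",*s); s=go(pp,0,"back",*s)
E
python3 plan.py
```

```text
19.925 [1.072 0.298 0.037 0.216 1.267 1.488] [0.171 0.603 1.043] [[-0.005, 0.958, 0.288], [0.026, -0.288, 0.957], [1.0, 0.012, -0.024]]
turn 1
hi [-0.21 -0.12  1.88  1.56  1.48 -0.2 ] elbow [-0.04  0.09  0.73] wrist [0.31 0.01 0.61]
pre0 [-0.66  0.59  2.17  1.22  1.68 -1.23] elbow [ 0.27 -0.11  0.64] wrist [ 0.35 -0.17  0.27]
pre [-0.66  1.11  2.11  1.21  1.52 -1.65] elbow [ 0.41 -0.22  0.45] wrist [ 0.35 -0.17  0.07]
grasp [-0.34  1.11  2.11  1.52  1.54 -1.66] elbow [ 0.45 -0.08  0.45] wrist [ 0.38 -0.06  0.07]
lift [-0.34  0.59  2.17  1.51  1.57 -1.2 ] elbow [ 0.29 -0.02  0.64] wrist [ 0.38 -0.06  0.27]
over [-1.01  1.05  1.18  1.06  2.11 -0.82] elbow [ 0.3  -0.33  0.47] wrist [ 0.44 -0.56  0.21]
pour [-1.01  1.05  1.18  1.06  2.11  1.08] elbow [ 0.3  -0.33  0.47] wrist [ 0.44 -0.56  0.21]
back [-1.01  1.05  1.18  1.06  2.11 -0.82] elbow [ 0.3  -0.33  0.47] wrist [ 0.44 -0.56  0.21]
turn -1
hi [-0.21 -0.12  1.88  1.56  1.48 -0.2 ] elbow [-0.04  0.09  0.73] wrist [0.31 0.01 0.61]
pre0 [-0.66  0.59  2.17  1.22  1.68 -1.23] elbow [ 0.27 -0.11  0.64] wrist [ 0.35 -0.17  0.27]
pre [-0.66  1.11  2.11  1.21  1.52 -1.65] elbow [ 0.41 -0.22  0.45] wrist [ 0.35 -0.17  0.07]
grasp [-0.34  1.11  2.11  1.52  1.54 -1.66] elbow [ 0.45 -0.08  0.45] wrist [ 0.38 -0.06  0.07]
lift [-0.34  0.59  2.17  1.51  1.57 -1.2 ] elbow [ 0.29 -0.02  0.64] wrist [ 0.38 -0.06  0.27]
over [-1.19  0.9   1.6   0.77  2.04 -1.15] elbow [ 0.22 -0.34  0.54] wrist [ 0.29 -0.52  0.21]
pour [-1.19  0.9   1.6   0.77  2.04 -3.05] elbow [ 0.22 -0.34  0.54] wrist [ 0.29 -0.52  0.21]
back [-1.19  0.9   1.6   0.77  2.04 -1.15] elbow [ 0.22 -0.34  0.54] wrist [ 0.29 -0.52  0.21]
```

The tool is now horizontal, pointing along azimuth 73° with the finger line level, and every planned pose checks out as reachable. I'll move above the beaker.

Call:
carry_out:
  commands:
    - [[-0.02, 0.005, -0.01], 0, 1]
    - [[-0.04, 0.02, -0.013], 0, 1]
    - [[-0.044, 0.0225, -0.0146], 0, 1]
    - [[-0.044, 0.0225, -0.0146], 0, 1]
    - [[-0.044, 0.0225, -0.0146], 0, 1]
    - [[-0.044, 0.0225, -0.0146], 0, 1]
    - [[-0.044, 0.0225, -0.0146], 0, 1]
    - [[-0.044, 0.0225, -0.0146], 0, 1]
    - [[-0.044, 0.0225, -0.0146], 0, 1]
    - [[-0.044, 0.0225, -0.0146], 0, 1]
    - [[-0.044, 0.0225, -0.0146], 0, 1]
    - [[-0.044, 0.0225, -0.0146], 0, 1]
    - [[-0.044, 0.0225, -0.0146], 0, 1]
    - [[-0.044, 0.0225, -0.0146], 0, 1]
    - [[-0.044, 0.0225, -0.0146], 0, 1]
    - [[-0.044, 0.0225, -0.0146], 0, 1]
    - [[-0.044, 0.0225, -0.0146], 0, 1]
    - [[-0.03, 0.015, -0.01], 0, 1]
    - [[0, 0, 0], 0, 1]

```text
time: 22.3
tool_pos: [0.4646, 0.2383, 0.3143]
tool_rot: [2.758, -1.541, 1.662]
contact_force: [-0.6, 0.2, -0.2]
opening: 0.0919
grip_force: 0.0
```

```bash
cat > n.py <<'E'
from h import *
import sys
o=robot.observe(); print(o["time"],np.round(o["qpos"],3),np.round(o["tool_pos"],4)); M=R.from_euler("xyz",o["tool_rot"]).as_matrix(); print(np.round(M,3).tolist())
T=np.array([float(v) for v in sys.argv[1:4]]); print("to go in tool axes",np.round(M.T@(T-o["tool_pos"]),4))
E
python3 n.py .4696 .235 .22
```

```text
22.3 [-0.333  0.464  2.162  1.522  1.567 -1.066] [0.4646 0.2383 0.3143]
[[-0.003, 0.958, 0.288], [0.029, -0.288, 0.957], [1.0, 0.011, -0.027]]
to go in tool axes [-0.0944  0.0047  0.0009]
```

Call:
carry_out:
  commands:
    - [[-0.03, 0.005, 0.001], 0, 1]
    - [[-0.04, 0, 0], 0, 1]
    - [[-0.04, 0, 0], 0, 1]
    - [[-0.03, 0, 0], 0, 1]
    - [[0, 0, 0], 0, 1]

```text
time: 22.92
tool_pos: [0.4694, 0.2351, 0.1758]
tool_rot: [2.691, -1.541, 1.732]
contact_force: [-0.4, 0.2, 0.7]
opening: 0.0913
grip_force: 0.0
```

```bash
python3 n.py .4696 .235 .075; python3 j.py|grep beaker; python3 - <<'E'
from h import *
a=cam("top")["pixels"][170:280,180:380]; b=cam("side")["pixels"][180:320,230:430]
a=cv2.resize(a,(600,330)); b=cv2.resize(b,(600,420))[:270]; cv2.imwrite("pics/pre.png",np.vstack([a,b])[:,:,::-1])
E
```

```text
22.925 [-0.337  0.825  2.174  1.52   1.551 -1.442] [0.4694 0.2351 0.1758]
[[-0.005, 0.958, 0.285], [0.03, -0.285, 0.958], [1.0, 0.013, -0.027]]
to go in tool axes [-0.1008 -0.0011  0.0027]
top beaker 0.72 [401. 229.] [ 0.463 -0.255  0.014]
top beaker 0.6 [234. 224.] [0.471 0.225 0.014]
top beaker 0.3 [468. 187.] [ 0.59  -0.454  0.014]
top beaker 0.26 [270. 122.] [0.778 0.132 0.014]
top beaker_rim 0.84 [223. 220.] [0.468 0.238 0.119]
top beaker_rim 0.52 [403. 233.] [ 0.44  -0.241  0.119]
side beaker 0.64 [287. 286.] [0.467 0.241 0.014]
side beaker_rim 0.87 [282. 253.] [0.477 0.242 0.119]
```

View pics/pre.png

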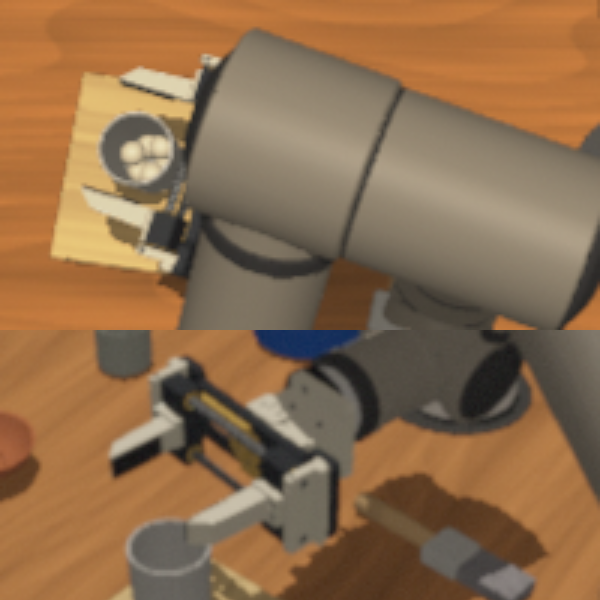

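The picture shows the beaker's mouth (138,152) between the open fingers, and the hand is clear of the brush (430,530). I'll descend and grip.

Call:
carry_out:
  commands:
    - [[-0.02, -0.001, 0.002], 0, 1]
    - [[-0.02, 0, 0.001], 0, 1]
    - [[-0.02, 0, 0], 0, 1]
    - [[-0.015, 0, 0], 0, 1]
    - [[-0.01, 0, 0], 0, 1]

```text
time: 24.15
tool_pos: [0.4698, 0.2353, 0.0899]
tool_rot: [2.67, -1.541, 1.752]
contact_force: [0.1, -0.1, 0.2]
opening: 0.0921
grip_force: 0.0
```

Call:
carry_out:
  commands:
    - [[-0.01, 0, 0], 0, 1]
    - [[-0.005, 0, 0], 0, 1]
    - [[0, 0, 0], 0, 0.9]

```text
time: 24.52
tool_pos: [0.4699, 0.2349, 0.0755]
tool_rot: [2.656, -1.54, 1.767]
contact_force: [-1.7, -0.1, 0.4]
opening: 0.0857
grip_force: 0.0
```

Call:
carry_out:
  commands:
    - [[0, 0, 0], 0, 0.5]
    - [[0, 0, 0], 0, 0.3]
    - [[0, 0, 0], 0, 0.3]
    - [[0, 0, 0], 0, 0.3]
    - [[0, 0, 0], 0, 0.3]
    - [[0, 0, 0], 0, 0.3]
  newtons: 50

```text
time: 25.28
tool_pos: [0.4701, 0.2348, 0.076]
tool_rot: [2.624, -1.541, 1.798]
contact_force: [2.2, -0.2, 3.5]
opening: 0.0627
grip_force: 49.9
```

```bash
python3 o.py
```

```text
25.275 [-0.337  1.082  2.113  1.525  1.542 -1.64 ] [0.47  0.235 0.076] [[-0.007, 0.958, 0.286], [0.029, -0.286, 0.958], [1.0, 0.015, -0.026]]
```

Call:
carry_out:
  commands:
    - [[0.01, 0, 0], 0, 0.3]
    - [[0.02, 0, 0], 0, 0.3]
    - [[0.03, 0, 0], 0, 0.3]
    - [[0.03, 0, 0], 0, 0.3]
    - [[0.03, 0, 0], 0, 0.3]
    - [[0.015, 0.002, -0.01], 0, 0.3]
    - [[0.005, 0.003, -0.025], 0, 0.3]
    - [[0, 0.004, -0.035], 0, 0.3]
    - [[0, 0.004, -0.04], 0, 0.3]
    - [[0, 0.004, -0.04], 0, 0.3]
    - [[0, 0.004, -0.04], 0, 0.3]
    - [[0, 0.004, -0.04], 0, 0.3]
    - [[0, 0.004, -0.04], 0, 0.3]
    - [[0, 0.004, -0.04], 0, 0.3]
    - [[0, 0.004, -0.04], 0, 0.3]
    - [[0, 0.004, -0.04], 0, 0.3]
    - [[0, 0.004, -0.035], 0, 0.3]
    - [[0, 0.003, -0.025], 0, 0.3]
    - [[0, 0.002, -0.015], 0, 0.3]
    - [[0, 0, 0], 0, 0.3]
  newtons: 55

```text
time: 27.78
tool_pos: [0.3841, -0.2207, 0.2285]
tool_rot: [2.673, -1.54, 1.749]
contact_force: [-0.2, 0.1, -2.9]
opening: 0.0624
grip_force: 55.0
```

```bash
python3 n.py .383 -.231 .185; python3 - <<'E'
from h import *
a=cam("top")["pixels"][150:320,330:530]; b=cam("side")["pixels"][110:260,300:500]
a=cv2.resize(a,(400,340)); b=cv2.resize(b,(400,300)); cv2.imwrite("pics/over.png",np.hstack([a[:300],b])[:,:,::-1])
E
```

```text
27.775 [-1.171  0.845  1.605  0.805  2.061 -1.107] [ 0.3841 -0.2207  0.2285]
[[-0.006, 0.958, 0.286], [0.031, -0.286, 0.958], [1.0, 0.014, -0.028]]
to go in tool axes [-0.0438  0.0013 -0.0089]
```

View pics/over.png

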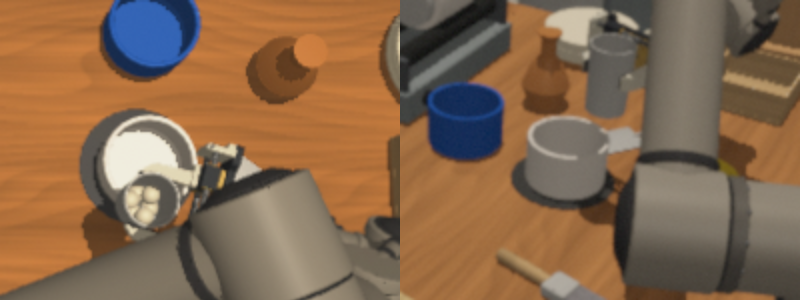

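The beaker, with its balls at (147,200), hangs beside the jar (148,160). I'll lower it and tilt towards the jar.

Call:
carry_out:
  commands:
    - [[-0.02, 0.001, -0.005], 0, 0.3]
    - [[-0.024, 0, -0.004], 0, 0.3]
    - [[0, 0, 0], 0.06, 0.3]
    - [[0, 0, 0], 0.12, 0.3]
    - [[0, 0, 0], 0.12, 0.3]
    - [[0, 0, 0], 0.12, 0.3]
    - [[0, 0, 0], 0.12, 0.3]
    - [[0, 0, 0], 0.12, 0.3]
    - [[0, 0, 0], 0.12, 0.3]
    - [[0, 0, 0], 0.12, 0.3]
    - [[0, 0, 0], 0.12, 0.3]
    - [[0, 0, 0], 0.12, 0.3]
    - [[0, 0, 0], 0.12, 0.3]
    - [[0, 0, 0], 0.1, 0.3]
    - [[0, 0, 0], 0.06, 0.3]
    - [[0, 0, 0], 0.04, 0.3]

```text
time: 29.88
tool_pos: [0.383, -0.2297, 0.1852]
tool_rot: [-1.598, -0.123, -0.285]
contact_force: [-0.7, 0.2, -3.0]
opening: 0.0622
grip_force: 55.0
```

```bash
python3 n.py .383 -.231 .185; python3 - <<'E'
from h import *
a=cam("top")["pixels"][150:320,330:530]; b=cam("side")["pixels"][110:260,300:500]
a=cv2.resize(a,(400,340)); b=cv2.resize(b,(400,300)); cv2.imwrite("pics/tilt.png",np.hstack([a[:300],b])[:,:,::-1])
E
```

```text
29.875 [-1.178  0.928  1.579  0.776  2.025  0.305] [ 0.383  -0.2297  0.1852]
[[0.952, 0.11, 0.284], [-0.279, -0.06, 0.958], [0.123, -0.992, -0.027]]
to go in tool axes [ 0.0003  0.0003 -0.0013]
```

View pics/tilt.png

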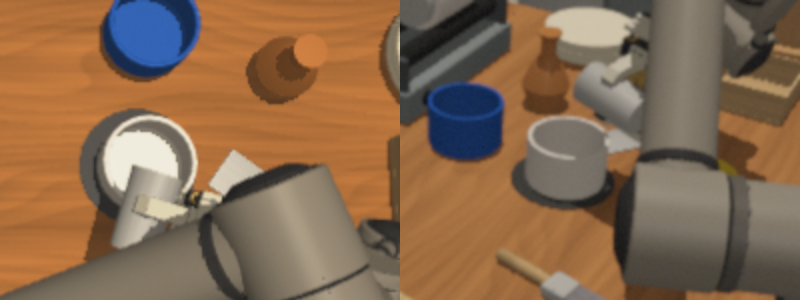

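Call:
carry_out:
  commands:
    - [[0, 0, 0], 0.05, 0.3]
    - [[0, 0, 0], 0.05, 0.3]
    - [[0, 0, 0], 0.05, 0.3]
    - [[0, 0, 0], 0.05, 0.3]
    - [[0, 0, 0], 0.04, 0.3]
    - [[0, 0, 0], 0.04, 0.3]
    - [[0, 0, 0], 0.04, 0.3]
    - [[0, 0, 0], 0.04, 0.3]
    - [[0, 0, 0], 0.04, 0.3]
    - [[0, 0, 0], 0.05, 0.3]
    - [[0, 0, 0], 0.05, 0.3]
    - [[0, 0, 0], 0.05, 0.3]
    - [[0, 0, 0], 0.05, 0.3]
    - [[0, 0, 0], 0.05, 0.3]
    - [[0, 0, 0], 0.05, 0.3]
    - [[0, 0, 0], 0, 0.3]
    - [[0, 0, 0], 0, 0.3]

```text
time: 32.1
tool_pos: [0.3829, -0.2305, 0.1852]
tool_rot: [-1.603, 0.573, -0.306]
contact_force: [-1.0, -0.2, -2.6]
opening: 0.0627
grip_force: 54.9
```

```bash
python3 n.py .383 -.231 .185; python3 - <<'E'
from h import *
a=cam("top")["pixels"][150:320,330:530]; b=cam("side")["pixels"][110:260,300:500]
a=cv2.resize(a,(400,340)); b=cv2.resize(b,(400,300)); cv2.imwrite("pics/pour.png",np.hstack([a[:300],b])[:,:,::-1])
E
```

```text
32.1 [-1.179  0.928  1.578  0.776  2.026  1.003] [ 0.3829 -0.2305  0.1852]
[[0.801, -0.526, 0.285], [-0.253, 0.133, 0.958], [-0.542, -0.84, -0.027]]
to go in tool axes [ 0.0003  0.0001 -0.0004]
```

View pics/pour.png

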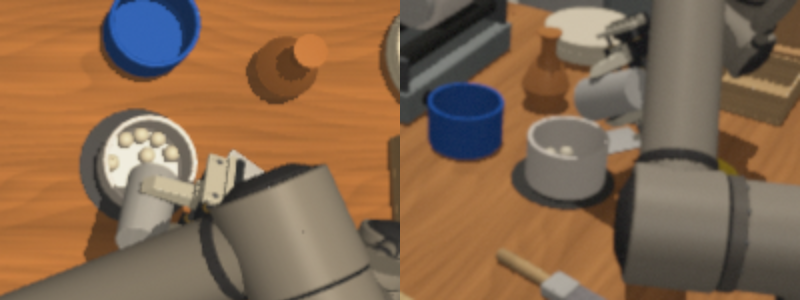

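All six balls lie in the jar, in the crop near (125,140), (140,134), (157,139), (171,153), (148,155) and (112,162). I'll turn the beaker upright and go back.

Call:
carry_out:
  commands:
    - [[0, 0, 0], -0.07, 0.3]
    - [[0, 0, 0], -0.14, 0.3]
    - [[0, 0, 0], -0.14, 0.3]
    - [[0, 0, 0], -0.14, 0.3]
    - [[0, 0, 0], -0.14, 0.3]
    - [[0, 0, 0], -0.14, 0.3]
    - [[0, 0, 0], -0.14, 0.3]
    - [[0, 0, 0], -0.14, 0.3]
    - [[0, 0, 0], -0.14, 0.3]
    - [[0, 0, 0], -0.14, 0.3]
    - [[0, 0, 0], -0.14, 0.3]
    - [[0, 0, 0], -0.14, 0.3]
    - [[0, 0, 0], -0.14, 0.3]
    - [[0, 0, 0], -0.14, 0.3]
    - [[0, 0, 0], -0.14, 0.3]
    - [[0, 0, 0], -0.12, 0.3]
    - [[0, 0, 0], -0.008, 0.3]
    - [[0.02, 0, 0], 0, 0.3]
    - [[0.02, 0, 0.01], 0, 0.3]

```text
time: 34.58
tool_pos: [0.3855, -0.2204, 0.2263]
tool_rot: [2.744, -1.542, 1.679]
contact_force: [1.0, 0.2, -1.5]
opening: 0.0622
grip_force: 55.0
```

```bash
python3 n.py .470 .235 .225
```

```text
34.575 [-1.169  0.85   1.604  0.807  2.058 -1.106] [ 0.3855 -0.2204  0.2263]
[[-0.003, 0.958, 0.286], [0.029, -0.286, 0.958], [1.0, 0.011, -0.027]]
to go in tool axes [ 0.0117 -0.0492  0.4604]
```

Call:
carry_out:
  commands:
    - [[0.002, -0.002, 0.02], 0, 0.3]
    - [[0.001, -0.004, 0.035], 0, 0.3]
    - [[0.001, -0.0045, 0.042], 0, 0.3]
    - [[0.001, -0.0045, 0.042], 0, 0.3]
    - [[0.001, -0.0045, 0.042], 0, 0.3]
    - [[0.001, -0.0045, 0.042], 0, 0.3]
    - [[0.001, -0.0045, 0.042], 0, 0.3]
    - [[0.001, -0.0045, 0.042], 0, 0.3]
    - [[0.001, -0.0045, 0.042], 0, 0.3]
    - [[0.001, -0.0045, 0.042], 0, 0.3]
    - [[0.001, -0.004, 0.035], 0, 0.3]
    - [[0, -0.003, 0.02], 0, 0.3]
    - [[0, 0, 0.01], 0, 0.3]
    - [[0, 0, 0], 0, 0.3]

```text
time: 36.33
tool_pos: [0.4687, 0.2313, 0.2245]
tool_rot: [2.683, -1.541, 1.741]
contact_force: [-0.4, -0.2, -1.0]
opening: 0.0626
grip_force: 55.0
```

```bash
python3 n.py .470 .235 .079; python3 - <<'E'
from h import *
a=cam("top"); b=cam("side"); save(a,"t9.png")
A=cv2.resize(a["pixels"][170:280,180:300],(400,367))[:330]; B=cv2.resize(b["pixels"][170:335,220:400],(400,367))[:330]; cv2.imwrite("pics/back.png",np.hstack([A,B])[:,:,::-1])
for n in("brush_grip",): print(robot.tip_of(a,n)[:1],robot.tip_of(b,n)[:1])
E
```

```text
36.325 [-0.347  0.697  2.179  1.508  1.56  -1.319] [0.4687 0.2313 0.2245]
[[-0.005, 0.959, 0.285], [0.029, -0.285, 0.958], [1.0, 0.013, -0.027]]
to go in tool axes [-0.1453 -0.0018  0.0078]
[{'at': [271.5, 124.4], 'p': 0.52}] [{'at': [365.7, 246.2], 'p': 0.74}]
```

View pics/back.png

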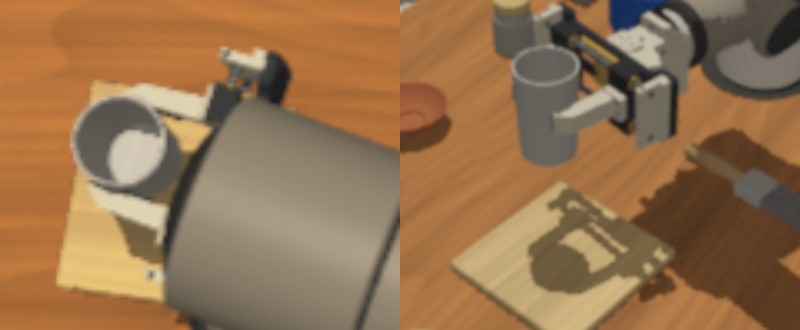

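The beaker is empty, upright and above the board, and the brush has not moved. I'll lower it.

Call:
carry_out:
  commands:
    - [[-0.02, -0.002, 0.004], 0, 0.3]
    - [[-0.03, 0, 0.003], 0, 0.3]
    - [[-0.03, 0, 0], 0, 0.3]
    - [[-0.03, 0, 0], 0, 0.3]
    - [[-0.02, 0, 0], 0, 0.3]
    - [[-0.01, 0, 0], 0, 0.3]
    - [[-0.005, 0, 0], 0, 0.3]
    - [[0, 0, 0], 0, 0.3]

```text
time: 37.52
tool_pos: [0.4696, 0.2339, 0.079]
tool_rot: [2.699, -1.541, 1.724]
contact_force: [-0.2, -0.3, -2.1]
opening: 0.0626
grip_force: 55.0
```

Call:
carry_out:
  commands:
    - [[-0.002, 0, 0], 0, 0.3]
    - [[-0.001, 0, 0], 0, 0.3]
    - [[0, 0, 0], 0, 0.3]

```text
time: 37.9
tool_pos: [0.4695, 0.234, 0.076]
tool_rot: [2.693, -1.541, 1.73]
contact_force: [-0.8, -0.1, -1.5]
opening: 0.0625
grip_force: 55.0
```

Call:
carry_out:
  commands:
    - [[-0.001, 0, 0], 0, 0.3]
    - [[0, 0, 0], 0, 0.3]

```text
time: 38.15
tool_pos: [0.4695, 0.2339, 0.0759]
tool_rot: [2.656, -1.543, 1.767]
contact_force: [0.7, -0.6, 5.3]
opening: 0.0626
grip_force: 54.9
```

Call:
carry_out:
  commands:
    - [[0, 0, 0], 0, 0.7]
    - [[0, 0, 0], 0, 0.75]
    - [[0, 0, 0], 0, 0.85]
    - [[0, 0, 0], 0, 1]
    - [[0, 0, 0], 0, 1]
    - [[0, 0, 0], 0, 1]
  newtons: 10

```text
time: 38.9
tool_pos: [0.4694, 0.234, 0.0747]
tool_rot: [2.713, -1.541, 1.71]
contact_force: [-0.7, 0.2, 0.1]
opening: 0.0917
grip_force: 0.0
```

Call:
carry_out:
  commands:
    - [[0.01, 0, 0], 0, 1]
    - [[0.02, 0, 0], 0, 1]
    - [[0.02, 0, 0], 0, 1]
    - [[0.03, 0, 0], 0, 1]
    - [[0.04, 0, 0], 0, 1]
    - [[0.04, 0, -0.02], 0, 1]
    - [[0.04, 0, -0.04], 0, 1]
    - [[0.04, 0, -0.04], 0, 1]
    - [[0.02, 0, -0.04], 0, 1]
    - [[0, 0, -0.03], 0, 1]
    - [[0, 0, 0], 0, 1]

```text
time: 40.28
tool_pos: [0.4198, 0.0776, 0.3397]
tool_rot: [2.683, -1.54, 1.737]
contact_force: [-0.7, 0.3, 0.4]
opening: 0.0922
grip_force: 0.0
```

```bash
python3 j.py; python3 - <<'E'
from h import *
a=cam("top"); b=cam("side")
cv2.imwrite("pics/end.png",np.hstack([cv2.resize(a["pixels"][100:320,140:500],(400,244)),cv2.resize(b["pixels"][120:340,200:560],(400,244))])[:,:,::-1])
E
```

```text
[0.41979635 0.07758234 0.33970153] [-0.66498934  0.31533947  0.35198263]
top jar 0.98 [404. 308.] [ 0.24  -0.263  0.   ]
top jar 0.81 [399. 230.] [ 0.46  -0.251  0.   ]
top jar 0.6 [402. 167.] [ 0.649 -0.264  0.   ]
top jar 0.58 [182. 306.] [0.239 0.362 0.   ]
top jar_mid 0.88 [401. 233.] [ 0.448 -0.249  0.04 ]
top jar_mid 0.86 [180. 306.] [0.239 0.359 0.04 ]
top jar_mid 0.81 [407. 308.] [ 0.24  -0.262  0.04 ]
top jar_mid 0.76 [406. 164.] [ 0.648 -0.267  0.04 ]
top beaker 0.7 [234. 224.] [0.471 0.225 0.014]
top beaker_rim 0.66 [226. 216.] [0.477 0.231 0.119]
top beaker_rim 0.65 [469. 184.] [ 0.575 -0.424  0.119]
side jar 0.91 [383. 197.] [ 0.452 -0.269  0.   ]
side jar 0.88 [332. 179.] [ 0.654 -0.27   0.   ]
side jar 0.83 [339. 370.] [ 0.243  0.362 -0.   ]
side jar 0.66 [284. 253.] [0.557 0.135 0.   ]
side jar_mid 0.89 [382. 186.] [ 0.459 -0.268  0.04 ]
side jar_mid 0.87 [330. 170.] [ 0.655 -0.258  0.04 ]
side jar_mid 0.59 [340. 357.] [0.243 0.36  0.04 ]
side jar_mid 0.33 [365. 247.] [0.363 0.03  0.04 ]
side beaker 0.28 [234. 356.] [0.44  0.463 0.014]
side beaker_rim 0.78 [286. 253.] [0.467 0.238 0.119]
side beaker_rim 0.35 [221. 227.] [0.665 0.247 0.119]
```

View pics/end.png

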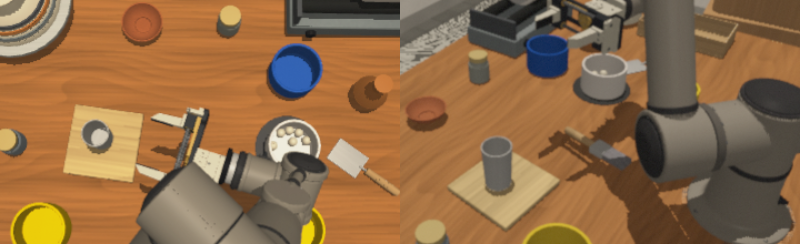

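The beaker stands upright and empty on the board (97,135). The jar sits on the pad with the balls in it (292,138), and the bystanders are in place. The hand is clear, so I'm handing in.

```bash
python3 -c "
from cell import robot
print(robot.hand_in())"
```

```text
the job is handed in; nothing more can be done
None
```

The job is handed in at about 41 s of 72 s: the white jar is on the pad with all six balls in it, the empty beaker stands upright on the board, and nothing else was moved; no verdict came back.

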